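# Return the tool holder to its sprung fork

### The job

Take the tool holder out of the bench stand and put it away in the free orange fork of the tool rack: with the holder upright and the prongs in the groove of its collar, push it in gently until you feel the sprung balls click behind it, stop pushing as soon as they do, and let go with it held fully home. Leave everything else alone.

Things in the scene. Friction and masses are not known exactly. Their poses are not given: they have to be found in the camera images.
- holder_nut (a point): The loose steel tool holder to be moved, round, 0.4 to 0.65 kg, upright in the bench stand. This point is on its axis, half-way up the dark clamping nut at its top: 42 mm across, from 12 mm below to 13.5 mm above the point, the place to grip it from above, from any side. A 12 mm cutter ends 25.5 mm above the point. Below the nut is a neck, 34 mm across, 12.5 mm long. z: its axis, up.
- holder_groove (a point): Point on the same holder's axis, 36.75 mm below holder_nut: mid height of the groove round its collar. The groove is 36 mm across at its floor and 10.5 mm high, between two rims 50 mm across and 7 mm high. z: the axis, up.
- holder_stud (a point): Lowest point of the same holder, on its axis: the end of the pull stud below its taper, 112 mm below holder_nut.
- fork_seat (a point): The free orange fork of the tool rack, level, open to the robot: axis of a holder that sits home in it, at mid thickness of the prongs, 98 mm above the table. x points from mouth to back, the way to push; y left. Prongs 7 mm thick (1.75 mm play above and below in the collar groove), 38 mm apart. A released holder rests on the prongs, its holder_groove 1.75 mm below this point. Moves with the fork.
- fork_mouth (a point): Middle between the flared, 5 mm thick tips of the same fork's prongs, 43 mm in front of fork_seat, same height and axes. The prongs are 38 mm apart from 14 mm behind this point on. Moves with the fork.
- fork_balls (a point): Middle between two sprung steel balls, 6.5 mm in front of fork_seat; each sticks 3.5 mm out of its prong into the gap. The holder meets them about 17 mm before home. At a push of about 12 to 17 N they give way, then snap out in front of the holder's axis, draw it home and hold it: the push suddenly drops by several N. A lesser push does not hold it.
- fork_float (a joint): How far the free fork has been pushed back (m). It floats in its x on two guide rods, sprung: 1.3 N preload, 0.65 N per mm. So a push of 12 to 17 N drives it 16 to 24 mm back before the balls give way. 0: at rest, where it returns when the push ends; 0.030: solid stop. 0.027 (19 N) is too hard a push; past the click, with the holder home, so is 0.020 (14 N).
- stand_bore (a point): The bench stand, fixed: a light wooden block 74 mm square, 74 mm high, on a 110 mm foot plate, with an upright 34 mm bore, 1.5 mm wider all round than the holder's taper. This point is the middle of the bore's mouth in the top face, on which the holder's collar rests. Lift the holder straight up by 65 mm or more to clear it.
- fork_a: An occupied fork of the same rack, with a like tool holder standing in it. Origin on the table under that holder's axis. The holder is 50 mm across and its cutter ends 164 mm up; the fork is 86 mm wide. The rack's three forks stand side by side, 110 mm apart; behind each is a black spring housing, 106 mm high, from 75 mm behind the axis on. Fixed. Leave it alone.
- fork_b: Another occupied fork of the same rack, with a like tool holder standing in it. Origin on the table under that holder's axis. The holder is 50 mm across and its cutter ends 164 mm up; the fork is 86 mm wide. The rack's three forks stand side by side, 110 mm apart; behind each is a black spring housing, 106 mm high, from 75 mm behind the axis on. Fixed. Leave it alone.
- collet_spanner: Bystander: steel open-ended spanner, 194 mm long, lying on the table; origin at the middle of its underside. Leave it where it is.
- tape_measure: Bystander: yellow and black tape measure, 43x85x65 mm, lying on the table; origin at the middle of its underside. Leave it where it is.
- pencil: Bystander: red pencil, 168 mm long, lying on the table; origin at the middle of its underside. Leave it where it is.
- red_screwdriver: Bystander: screwdriver with a red handle, 176 mm long, lying on the table; origin at the middle of its underside. Leave it where it is.
Things that resemble listed ones, but are neither listed nor needed, are in the scene too. Leave any yellow look-alike of the part that bears stand_bore alone.

How it is judged:
By the outcome, as a careful person would: the job done as asked, in the order asked, and still so for the second after the job is handed in, with the robot touching nothing.
It also fails if it takes over 59 s, if anything falls off the work surface, if the arm or the gripper's body presses on something with over 40 N, if the wrist force passes 120 N, or if a joint passes its speed limit or range.

### The arm

A 6-joint arm with a two-finger parallel gripper is mounted at the origin on the work surface; the furniture and walls round the work are solid. World frame = base frame: x ahead of the robot, y to its left, z up, the work surface at z = 0. Lengths are in m, angles in rad, forces in N, time in s.
With the tool pointing down it reaches from about 0.275 to 0.825 m from the base axis. Payload 5.2 kg.
Tool frame: the origin (TCP) lies on the centre line of the jaws, within the pads' length; the fingertips stand 17 mm ahead of it and the grasp point (between the pads) lies 2 mm behind it (bot.finger_overhang is the distance from the TCP to the fingertips, in m); z points along the fingers, y is the line along which they close (so a half turn about z gives the same grasp; the last joint's range is limited). The gripper opens to 93 mm and grips with 3 to 60 N. Pads are 15 mm wide; open, the fingers measure 128 mm over their backs; the gripper's body (75 mm by 188 mm) begins 65 mm behind the grasp point.
Start: joints at [-1.342, 0.259, 1.535, -0, 1.348, -0.203], TCP at [0.23, -0.5, 0.236] pointing down, gripper open.
Joint ranges: [-3.14, 3.14], [-0.91, 2.08], [0.19, 2.58], [-1.22, 4.36], [0.22, 2.71], [-3.12, 3.12]. Speed limits (rad/s): [2.57, 2.57, 3.14, 3.14, 3.14, 3.14].

### API

Orientations are given as a unit quaternion [x, y, z, w].
In Python, from station import bot gives the robot as it stands.
- The arm moves only by the tool step_arm, never from a script. Its argument "moves" is a list of rows, each a list of 3 entries, a list of its own where there are three numbers: the gripper command: -1 is shut, 1 is fully open, values between are in proportion, then the shift along the tool's x, y, z in m, then the turn, a rotation vector about the tool's x, y, z in rad. In form: [[grip, [tx, ty, tz], [rx, ry, rz]], ...]. A call has 1 to 10 rows; each row is the pose to reach, as a shift and turn from the pose commanded when the call began, along the tool's axes at that moment; what a row does not reach only later rows make up. A row lasts 1/12 s, in which the tool goes at most 41.7 mm and 7.16 degrees, less where a joint would pass 70% of its speed; a pose out of reach is approached as far as the arm can. A call with a gripper value outside its range is refused whole. The fingers move at their own pace and stop on an object; the grip force is fixed at half the most. Time passes only in rows, so rows that repeat a pose let the fingers close. It gives the time, the measured TCP pose, the force, the opening and the grip force at its end, in the units of the state.
- bot.sense(): the state, without advancing time (a new reading comes with each control period).
- bot.get_image(name): name is "side" or "top" or "wrist"; returns a dict with "img" (480x640x3 uint8, red, green, blue), "depth" (480x640 float32, m along the optical axis (not along the pixel's ray), 0 where there is no reading), "fovy" (degrees; the focal length in pixels is half the picture's height over the tangent of half this angle, whatever the lens; pixels are square), "cx", "cy" (the principal point, pixels), "R" (3x3) and "t" (3): a world point X has camera coordinates R X + t; the wrist camera has in their place "mount" (4x4, takes a point from camera to tool coordinates, whose origin is the TCP and whose axes are the flange's). Camera axes: x right, y down, z forward; pixel columns grow to the right and rows downward; lengths in m; the calibration is good to about 2 mm. A picture is of the moment at which its call begins: read the wrist's pose just before it.
- bot.job_done(): hands the job in; it is judged then, once.
The state is a dict: "t": time; "joint_positions": joint angles; "joint_velocities": joint speeds; "effort": joint torques, N m; "ee_pos": TCP position; "eef_rot": TCP orientation; "ft_force": force on the tool from outside, world axes, zero at the start; "ft_torque": the same for the moment, N m; "gripper_width": finger opening in m; "grasp_force": force on a finger pad.
Only numpy, scipy, OpenCV 4.12 (cv2) and the standard library are available. Lean on these libraries where they do the work, as an engineer would, in place of code of your own. Each camera call takes 0.05 s, during which the arm holds its last target. There are 200 camera calls.

## Working session

There is one attempt and no reset: what is moved stays moved. The work goes in short steps, Python scripts to look and compute and a tool call to move; the robot and the scene stay as the last step left them, time stands still between calls to the robot, and variables do not carry over. Pictures are saved under pics/ and viewed, at most 10 in all, crops included, and the job is handed in when it is done.

Besides the shell and the picture viewer there is one more tool, called after ">>>" as name(argument=value, ...), one argument or row to a line, values as JSON. step_arm: Moves the arm, as the interface text tells. Its arguments: {"type":"object","properties":{"moves":{"type":"array","items":{"type":"array"}}},"required":["moves"]}

```bash
mkdir -p pics
cat > h.py <<'E'
import numpy as np, cv2
from scipy.spatial.transform import Rotation as Ro
from station import bot
def get(n):
    s=bot.sense(); d=bot.get_image(n); d['f']=240/np.tan(np.radians(d['fovy'])/2)
    if 'mount' in d:
        T=np.eye(4); T[:3,:3]=Ro.from_quat(s['eef_rot']).as_matrix(); T[:3,3]=s['ee_pos']
        W=T@np.array(d['mount']); d['C']=W[:3,3]; d['A']=W[:3,:3]
    else:
        R=np.array(d['R']); d['A']=R.T; d['C']=-R.T@np.array(d['t'])
    return d
def ray(d,u,v): return d['A']@np.array([(u-d['cx'])/d['f'],(v-d['cy'])/d['f'],1])
def onz(d,u,v,z):
    r=ray(d,u,v); return d['C']+r*(z-d['C'][2])/r[2]
def cloud(d):
    v,u=np.mgrid[:480,:640]; z=d['depth']
    P=np.stack([(u-d['cx'])/d['f']*z,(v-d['cy'])/d['f']*z,z],-1)@d['A'].T+d['C']
    P[z==0]=np.nan; return P
def proj(d,X):
    c=(np.array(X)-d['C'])@d['A']; return c[...,:2]/c[...,2:]*d['f']+[d['cx'],d['cy']]
def save(n,im): cv2.imwrite('pics/'+n+'.png',im[...,::-1])
E
python3 - <<'E'
from h import *
s=bot.sense(); print(s)
for n in ('top','side'):
    d=get(n); save(n+'0',d['img']); np.save(n+'0.npy',d,allow_pickle=True); print(n,d['C'],d['A'],d['f'])
E
```

```text
{'t': 0.0, 'joint_positions': array([-1.34178505e+00,  2.59327316e-01,  1.53610249e+00,  1.27762514e-05,
        1.34795538e+00, -2.02826057e-01]), 'joint_velocities': array([-0.00044306, -0.00017526, -0.00063835, -0.00069494, -0.0006097 ,
       -0.00194022]), 'effort': array([-1.17760555e-03, -4.37321520e+01, -2.84002876e+01,  7.18477671e-02,
        4.13490285e-02, -1.58521393e-04]), 'ee_pos': array([ 0.23009059, -0.49899351,  0.23481831]), 'eef_rot': array([ 9.76779898e-01,  2.14243383e-01, -5.50578231e-06, -8.96272664e-04]), 'ft_force': array([ 0.01318742,  0.36539947, -1.09700489]), 'ft_torque': array([-0.01782852, -0.03733032,  0.01410415]), 'grasp_force': 0.0, 'gripper_width': 0.09314298187483262}
top [ 0.27817765 -0.00819482  1.32396313] [[ 0.00466371 -0.98841993  0.15167164]
 [-0.99996892 -0.00557377 -0.00557565]
 [ 0.00635647 -0.15164092 -0.98841521]] 548.2142960947799
side [ 0.46052865 -0.95518967  0.624578  ] [[ 9.99977595e-01 -2.87627530e-03  6.04457435e-03]
 [-6.68545346e-03 -4.74774771e-01  8.80081940e-01]
 [ 3.38453450e-04 -8.80102633e-01 -4.74783362e-01]] 435.2355418505589
```

View pics/top0.png

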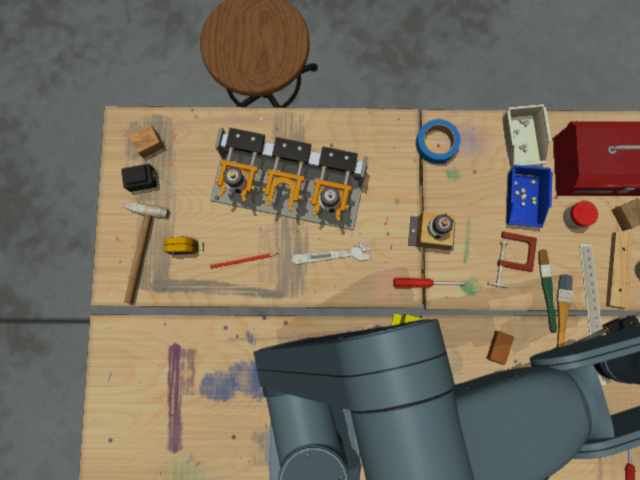

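View pics/side0.png

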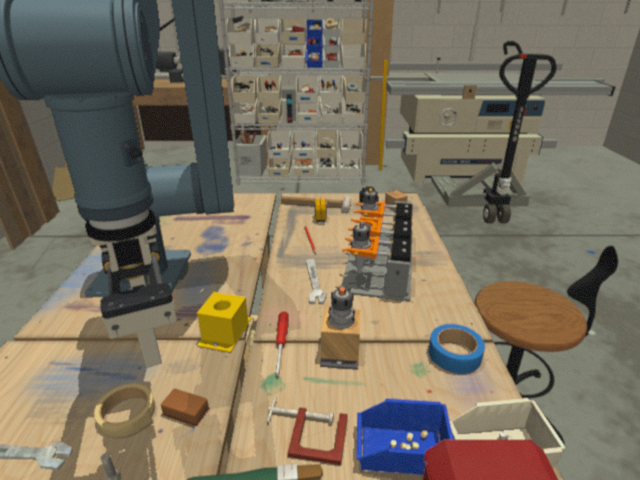

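```bash
cat > m1.py <<'E'
from h import *
out=[]
for n in ('top','side'):
    d=np.load(n+'0.npy',allow_pickle=True).item(); P=cloud(d)
    hsv=cv2.cvtColor(d['img'],cv2.COLOR_RGB2HSV)
    win={'top':[(415,200,465,255),(210,150,255,205),(308,175,352,225)],'side':[(322,285,360,320),(355,180,382,212),(347,220,376,252)]}[n]
    for (a,b,c,e) in win:
        Q=P[b:e,a:c].reshape(-1,3); Q=Q[np.isfinite(Q[:,0])]
        print(n,'max z',np.sort(Q[:,2])[-5:].round(3))
        for lo,hi in ((.07,.08),(.08,.105),(.112,.14),(.14,.17)):
            q=Q[(Q[:,2]>lo)&(Q[:,2]<hi)]
            if len(q)>5: print('  ',lo,len(q),q.min(0).round(4),q.max(0).round(4),((q.min(0)+q.max(0))/2).round(4))
    m=cv2.inRange(hsv,(10,160,120),(20,255,255))
    num,l,st,ce=cv2.connectedComponentsWithStats(m)
    for i in range(1,num):
        if st[i,4]>60:
            q=P[l==i]; q=q[np.isfinite(q[:,0])]; print(n,'orange',st[i],ce[i].round(1),np.median(q,0).round(3),np.percentile(q[:,2],[10,90]).round(3))
d=np.load('top0.npy',allow_pickle=True).item()
a=cv2.resize(d['img'][120:240,200:380],(720,480),interpolation=cv2.INTER_CUBIC); 
b=cv2.resize(np.load('side0.npy',allow_pickle=True).item()['img'][270:380,300:380],(80*4,110*4),interpolation=cv2.INTER_CUBIC)
c=np.zeros((480,800,3),np.uint8); c[:,:480]=cv2.resize(d['img'][120:240,255:375][:, :120],(480,480)); c[:440,480:800]=b; save('crop1',c)
E
python3 m1.py
```

```text
top max z [0.151 0.151 0.151 0.151 0.151]
   0.07 530 [ 0.4642 -0.3234  0.07  ] [ 0.5446 -0.2426  0.08  ] [ 0.5044 -0.283   0.075 ]
   0.08 144 [ 0.47   -0.3046  0.0801] [ 0.5375 -0.2455  0.1036] [ 0.5037 -0.275   0.0918]
   0.112 259 [ 0.4834 -0.3027  0.1123] [ 0.5269 -0.2617  0.14  ] [ 0.5052 -0.2822  0.1261]
   0.14 62 [ 0.492  -0.2992  0.1401] [ 0.5208 -0.264   0.1512] [ 0.5064 -0.2816  0.1457]
top max z [0.16  0.161 0.161 0.162 0.164]
   0.07 21 [0.6815 0.1507 0.07  ] [0.6896 0.2331 0.079 ] [0.6855 0.1919 0.0745]
   0.08 478 [0.5616 0.14   0.084 ] [0.6837 0.2311 0.105 ] [0.6226 0.1856 0.0945]
   0.112 48 [0.5858 0.1548 0.1125] [0.619  0.2049 0.1396] [0.6024 0.1798 0.1261]
   0.14 281 [0.5855 0.164  0.1403] [0.6284 0.2046 0.1636] [0.607  0.1843 0.152 ]
top max z [0.163 0.163 0.163 0.164 0.167]
   0.08 431 [ 0.5159 -0.0794  0.0876] [0.6222 0.0142 0.105 ] [ 0.569  -0.0326  0.0963]
   0.112 37 [ 0.5424 -0.0674  0.112 ] [ 0.5829 -0.0017  0.1391] [ 0.5627 -0.0346  0.1255]
   0.14 281 [ 0.542  -0.0526  0.1402] [ 0.5845 -0.0107  0.1666] [ 0.5633 -0.0317  0.1534]
top orange [217 160  40 
[... 853 characters left out ...]
4 0.1582 0.0924] [0.6403 0.2203 0.1048] [0.6018 0.1893 0.0986]
   0.112 112 [0.5821 0.1594 0.1121] [0.6266 0.1867 0.1399] [0.6043 0.1731 0.126 ]
   0.14 116 [0.5855 0.1623 0.1401] [0.626  0.1999 0.1614] [0.6057 0.1811 0.1507]
side max z [0.163 0.163 0.163 0.163 0.165]
   0.08 236 [ 0.528  -0.0669  0.0918] [0.6133 0.1132 0.105 ] [0.5707 0.0231 0.0984]
   0.112 149 [ 0.5424 -0.0539  0.1121] [ 0.5839 -0.0288  0.1399] [ 0.5632 -0.0414  0.126 ]
   0.14 165 [ 0.5419 -0.054   0.1402] [ 0.5839 -0.0106  0.1649] [ 0.5629 -0.0323  0.1525]
side orange [343 201  43  57 813] [370.  230.2] [0.596 0.061 0.104] [0.097 0.108]
side orange [162 390  43  25 372] [182.3 402.4] [ 0.228 -0.441  0.028] [0.026 0.029]
```

View pics/crop1.png

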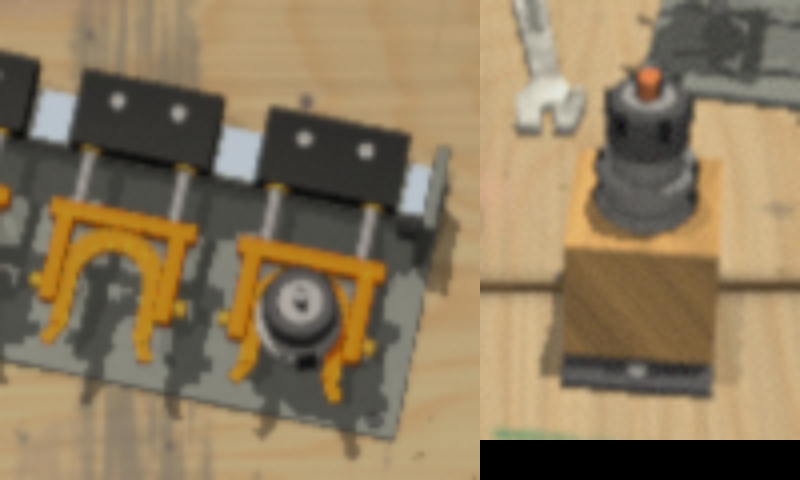

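Candidates for the holder: top (440,224) in the wooden stand; top (233,177) and (330,197) are the occupied forks' holders. The crop confirms the one at (440,224): light wooden block, dark nut. The yellow look-alike stand at top (405,320) is empty. The free fork is the middle one, top (284,186).

```bash
cat >> h.py <<'E'
def plan(p,yaw=None):
    "shift/turn in tool axes from measured pose to world p, tool down, tool y at yaw"
    s=bot.sense(); R=Ro.from_quat(s['eef_rot']); sh=R.inv().apply(np.array(p)-s['ee_pos'])
    if yaw is None: T=R
    else:
        y=np.array([np.cos(yaw),np.sin(yaw),0]); z=np.array([0,0,-1.]); T=Ro.from_matrix(np.stack([np.cross(y,z),y,z],1))
    print('pose',s['ee_pos'].round(4),'plan',sh.round(4),(R.inv()*T).as_rotvec().round(4))
E
python3 - <<'E'
from h import *
plan([.505,-.283,.215],-.196)
for n,w in (('top',(425,208,455,246)),('side',(323,300,360,340))):
    d=np.load(n+'0.npy',allow_pickle=True).item(); P=cloud(d)
    Q=P[w[1]:w[3],w[0]:w[2]].reshape(-1,3); r=np.hypot(Q[:,0]-.505,Q[:,1]+.283)
    h=Q[(r>.029)&(r<.036)&(Q[:,2]>.06)&(Q[:,2]<.085),2]; print(n,len(h),np.median(h))
E
```

```text
pose [ 0.2301 -0.499   0.2349] plan [ 0.3401 -0.0811  0.0201] [-0.0014 -0.0011 -0.943 ]
top 171 0.07460474312839072
side 184 0.07530081696863733
```

>>> step_arm(
  moves=[
    [1,[0.34,-0.081,0.02],[-0.001,-0.001,-0.943]],
    [1,[0.34,-0.081,0.02],[-0.001,-0.001,-0.943]],
    [1,[0.34,-0.081,0.02],[-0.001,-0.001,-0.943]],
    [1,[0.34,-0.081,0.02],[-0.001,-0.001,-0.943]],
    [1,[0.34,-0.081,0.02],[-0.001,-0.001,-0.943]],
    [1,[0.34,-0.081,0.02],[-0.001,-0.001,-0.943]],
    [1,[0.34,-0.081,0.02],[-0.001,-0.001,-0.943]],
    [1,[0.34,-0.081,0.02],[-0.001,-0.001,-0.943]],
    [1,[0.34,-0.081,0.02],[-0.001,-0.001,-0.943]],
    [1,[0.34,-0.081,0.02],[-0.001,-0.001,-0.943]],
  ],
)

```text
t: 0.93
ee_pos: [0.5076, -0.2802, 0.2147]
eef_rot: [0.771, 0.636, 0.0, -0.0]
ft_force: [1.1, 0.1, 0.3]
gripper_width: 0.093
grasp_force: 0.0
```

Run:
```python
from h import *
d=get('wrist'); np.save('w1.npy',d,allow_pickle=True); save('w1',d['img'])
print(d['C'],bot.sense()['ft_force'],proj(d,[.505,-.283,.15]))
P=cloud(d).reshape(-1,3)
for lo,hi in ((.071,.079),(.125,.14),(.145,.156)):
    q=P[(P[:,2]>lo)&(P[:,2]<hi)&(np.hypot(P[:,0]-.505,P[:,1]+.283)<.06)]
    if len(q): print(lo,len(q),q.min(0),q.max(0),(q.min(0)+q.max(0))/2,np.median(q,0))
plan([.505,-.283,.215],-.196)
```

```text
[ 0.52148804 -0.20884162  0.36287612] [-0.470994    0.11012101 -0.5329813 ] [316.44321791 265.90688352]
0.071 4145 [ 0.46320939 -0.32331382  0.07103858] [ 0.54401226 -0.2418725   0.07889213] [ 0.50361083 -0.28259316  0.07496535] [ 0.5122395  -0.26365733  0.07314941]
0.125 2984 [ 0.48239119 -0.30367588  0.12501952] [ 0.52532604 -0.26110399  0.13998322] [ 0.50385861 -0.28238993  0.13250137] [ 0.5047048  -0.27839868  0.13564888]
0.145 327 [ 0.49668871 -0.28834535  0.14514842] [ 0.51048708 -0.2765327   0.149301  ] [ 0.5035879  -0.28243903  0.14722471] [ 0.50381156 -0.28200998  0.14748427]
pose [ 0.506  -0.2819  0.2148] plan [-0.0013 -0.0008 -0.0002] [-0.0009  0.0006  0.0036]
```

View pics/w1.png

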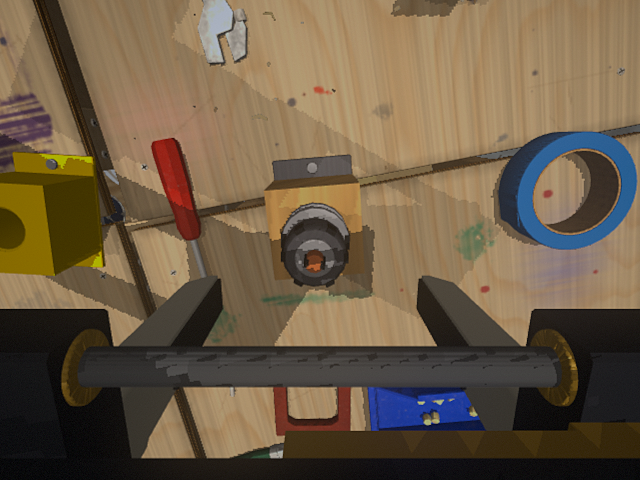

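The wrist picture shows the holder at (315,255) in the wooden stand, between the fingers. Its axis is at (0.504, -0.282), and the cutter end at 0.148 puts the nut at 0.123.

>>> step_arm(
  moves=[
    [1,[0.0,-0.0015,0.02],[0,0,0]],
    [1,[0.0,-0.0015,0.05],[0,0,0]],
    [1,[0.0,-0.0015,0.075],[0,0,0]],
    [1,[0.0,-0.0015,0.093],[0,0,0]],
    [1,[0.0,-0.0015,0.093],[0,0,0]],
    [1,[0.0,-0.0015,0.093],[0,0,0]],
    [1,[0.0,-0.0015,0.093],[0,0,0]],
    [1,[0.0,-0.0015,0.093],[0,0,0]],
  ],
)

```text
t: 1.65
ee_pos: [0.5042, -0.2847, 0.1244]
eef_rot: [0.773, 0.634, -0.0, 0.002]
ft_force: [0.6, -0.3, 0.4]
gripper_width: 0.0931
grasp_force: 0.0
```

Run:
```python
from h import *
plan([.5038,-.2824,.1213],-.196); print(bot.sense()['ft_force'])
```

```text
pose [ 0.5042 -0.2847  0.1244] plan [ 0.0022 -0.0008  0.0031] [ 0.003   0.0029 -0.0008]
[ 0.58566075 -0.31606226  0.411033  ]
```

>>> step_arm(
  moves=[
    [1,[0.002,-0.0005,0.003],[0,0,0]],
    [1,[0.002,-0.0005,0.003],[0,0,0]],
    [1,[0.002,-0.0005,0.003],[0,0,0]],
    [-1,[0.002,-0.0005,0.003],[0,0,0]],
    [-1,[0.002,-0.0005,0.003],[0,0,0]],
    [-1,[0.002,-0.0005,0.003],[0,0,0]],
    [-1,[0.002,-0.0005,0.003],[0,0,0]],
    [-1,[0.002,-0.0005,0.003],[0,0,0]],
    [-1,[0.002,-0.0005,0.003],[0,0,0]],
    [-1,[0.002,-0.0005,0.003],[0,0,0]],
  ],
)

```text
t: 2.48
ee_pos: [0.5035, -0.2814, 0.1196]
eef_rot: [0.773, 0.635, -0.0, 0.001]
ft_force: [-0.1, 0.7, -0.3]
gripper_width: 0.0509
grasp_force: 0.0
```

Run:
```python
from h import *
plan([.5038,-.2824,.25],-.196); s=bot.sense(); print(s['ft_force'],s['gripper_width'],s['grasp_force'])
```

```text
pose [ 0.5035 -0.2814  0.1196] plan [-0.0011  0.0005 -0.1304] [0.0003 0.0012 0.    ]
[-0.14846084  0.67255193 -0.30327722] 0.05089966443245476 0.0
```

>>> step_arm(
  moves=[
    [-1,[-0.001,0,-0.001],[0,0,0]],
    [-1,[-0.001,0,-0.001],[0,0,0]],
    [-1,[-0.001,0,-0.001],[0,0,0]],
    [-1,[-0.001,0,-0.001],[0,0,0]],
    [-1,[-0.001,0,-0.001],[0,0,0]],
    [-1,[-0.001,0,-0.001],[0,0,0]],
  ],
)

```text
t: 2.98
ee_pos: [0.5035, -0.2825, 0.1207]
eef_rot: [0.773, 0.635, -0.0, 0.001]
ft_force: [2.0, -0.2, -0.2]
gripper_width: 0.0415
grasp_force: 30.0
```

Run:
```python
from h import *
plan([.5038,-.2824,.25],-.196); s=bot.sense(); print(s['ft_force'],s['gripper_width'],s['grasp_force'])
```

```text
pose [ 0.5035 -0.2825  0.1207] plan [-0.      0.0004 -0.1293] [ 0.0008  0.0015 -0.    ]
[ 2.04692226 -0.2030517  -0.17625076] 0.041534530720892034 29.99995030579157
```

>>> step_arm(
  moves=[
    [-1,[0,0,-0.008],[0,0,0]],
    [-1,[0,0,-0.022],[0,0,0]],
    [-1,[0,0,-0.04],[0,0,0]],
    [-1,[0,0,-0.06],[0,0,0]],
    [-1,[0,0,-0.08],[0,0,0]],
    [-1,[0,0,-0.1],[0,0,0]],
    [-1,[0,0,-0.115],[0,0,0]],
    [-1,[0,0,-0.12],[0,0,0]],
    [-1,[0,0,-0.12],[0,0,0]],
    [-1,[0,0,-0.12],[0,0,0]],
  ],
)

```text
t: 3.82
ee_pos: [0.5028, -0.2818, 0.2398]
eef_rot: [0.773, 0.635, -0.001, -0.0]
ft_force: [-0.7, -0.0, -5.5]
gripper_width: 0.0413
grasp_force: 30.0
```

Run:
```python
from h import *
plan([.48,.096,.24],-.196); s=bot.sense(); print(s['ft_force'],s['gripper_width'],s['grasp_force'])
```

```text
pose [ 0.5028 -0.2818  0.2398] plan [ 3.661e-01 -9.590e-02 -3.000e-04] [-0.0011  0.0005 -0.    ]
[-0.722068   -0.01024667 -5.49631692] 0.04125027115723476 29.999049851903692
```

>>> step_arm(
  moves=[
    [-1,[0.015,-0.004,0],[0,0,0]],
    [-1,[0.045,-0.012,0],[0,0,0]],
    [-1,[0.085,-0.022,0],[0,0,0]],
    [-1,[0.125,-0.033,0],[0,0,0]],
    [-1,[0.165,-0.043,0],[0,0,0]],
    [-1,[0.205,-0.054,0],[0,0,0]],
    [-1,[0.245,-0.064,0],[0,0,0]],
    [-1,[0.285,-0.075,0],[0,0,0]],
    [-1,[0.325,-0.085,0],[0,0,0]],
    [-1,[0.35,-0.092,0],[0,0,0]],
  ],
)

```text
t: 4.65
ee_pos: [0.4789, 0.0832, 0.2388]
eef_rot: [0.772, 0.635, -0.001, -0.001]
ft_force: [0.4, -0.4, -5.0]
gripper_width: 0.0416
grasp_force: 30.0
```

>>> step_arm(
  moves=[
    [-1,[0.012,-0.003,0],[0,0,0]],
    [-1,[0.016,-0.004,0],[0,0,0]],
    [-1,[0.016,-0.004,0],[0,0,0]],
    [-1,[0.016,-0.004,0],[0,0,0]],
    [-1,[0.016,-0.004,0],[0,0,0]],
    [-1,[0.016,-0.004,0],[0,0,0]],
  ],
)

```text
t: 5.15
ee_pos: [0.4805, 0.0943, 0.2399]
eef_rot: [0.773, 0.634, -0.001, 0.001]
ft_force: [1.1, -0.4, -4.1]
gripper_width: 0.0417
grasp_force: 30.0
```

Run:
```python
from h import *
plan([.48,.096,.24],-.196); s=bot.sense(); print(s['ft_force'],s['gripper_width'],s['grasp_force'])
d=get('wrist'); np.save('w2.npy',d,allow_pickle=True); save('w2',d['img'])
print(proj(d,np.array([[.5845,.076,.098],[.606,.184,.16],[.563,-.032,.16],[.542,.084,.098]])))
```

```text
pose [0.4805 0.0943 0.2399] plan [ 0.0016 -0.0009 -0.0001] [-0.      0.0017 -0.0018]
[ 1.06421883 -0.36726515 -4.1256591 ] 0.04169156498102908 29.998981719254516
[[453.37889444 225.9149647 ]
 [510.08255987  59.27128607]
 [468.67715355 397.50205571]
 [398.6035765  226.50190671]]
```

View pics/w2.png

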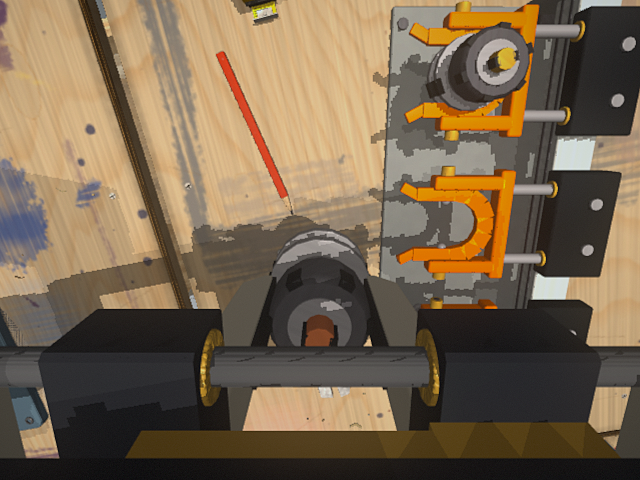

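The wrist view shows the free fork at (455,225), opening left towards the held holder, with the occupied fork at (480,70). I'll measure the prongs in this view.

Run:
```python
from h import *
d=np.load('w2.npy',allow_pickle=True).item(); P=cloud(d)
hsv=cv2.cvtColor(d['img'],cv2.COLOR_RGB2HSV)
m=cv2.inRange(hsv,(8,150,110),(24,255,255)); m[:,:390]=0; m[:155]=0; m[290:]=0
q=P[(m>0)]; q=q[np.isfinite(q[:,0])]
print(len(q),np.histogram(q[:,2],bins=np.arange(.085,.12,.002)))
for yaw in (-.196,):
    c,s=np.cos(yaw),np.sin(yaw)
    F=(q[:,:2]-[.5845,.076])@np.array([[c,-s],[s,c]])
    pr=np.abs(q[:,2]-.1015)<.004
    print('ext',F.min(0),F.max(0))
    G=F[pr]
    for x0 in np.arange(-.045,.035,.004):
        g=np.sort(G[(G[:,0]>=x0)&(G[:,0]<x0+.004),1])
        if len(g)>4:
            gap=np.diff(g); k=gap.argmax(); print(round(x0+.002,3),'outer',g[0].round(4),g[-1].round(4),'inner',g[k].round(4),g[k+1].round(4),'mid',((g[k]+g[k+1])/2).round(4), 'z',np.median(q[pr][(G[:,0]>=x0)&(G[:,0]<x0+.004),2]).round(4))
    # rear bar orientation
    b=F[(q[:,2]>.104)&(F[:,0]>.015)]; 
    xs=[];ys=[]
    for y0 in np.arange(-.04,.04,.004):
        t=b[(b[:,1]>=y0)&(b[:,1]<y0+.004),0]
        if len(t)>3: ys.append(y0+.002); xs.append(np.percentile(t,95))
    print('bar slope',np.polyfit(ys,xs,1),np.round(xs,4))
```

```text
6597 (array([   0,    0,    4,   40,   55,   87,  282, 2363,  675, 2081,  998,
          1,    0,    0,    0,    0,    0]), array([0.085, 0.087, 0.089, 0.091, 0.093, 0.095, 0.097, 0.099, 0.101,
       0.103, 0.105, 0.107, 0.109, 0.111, 0.113, 0.115, 0.117, 0.119]))
ext [-0.04355377 -0.04631346] [0.08919431 0.04678889]
-0.043 outer -0.03 0.0325 inner -0.023 0.0269 mid 0.002 z 0.0994
-0.039 outer -0.0312 0.0341 inner -0.0213 0.0247 mid 0.0017 z 0.0994
-0.035 outer -0.029 0.0324 inner -0.0197 0.0224 mid 0.0014 z 0.0994
-0.031 outer -0.0276 0.0304 inner -0.018 0.0207 mid 0.0013 z 0.0999
-0.027 outer -0.0278 0.0304 inner -0.0179 0.021 mid 0.0015 z 0.1003
-0.023 outer -0.028 0.0304 inner -0.0177 0.0204 mid 0.0013 z 0.1004
-0.019 outer -0.0361 0.0395 inner -0.0177 0.0201 mid 0.0012 z 0.1009
-0.015 outer -0.0364 0.0396 inner -0.0177 0.0203 mid 0.0013 z 0.102
-0.011 outer -0.0443 0.0467 inner -0.0175 0.0202 mid 0.0014 z 0.101
-0.007 outer -0.044 0.0468 inner -0.0171 0.0202 mid 0.0015 z 0.1013
-0.003 outer -0.0414 0.0462 inner -0.0179 0.0205 mid 0.0013 z 0.1013
0.001 outer -0.0365 0.0396 inner -0.0172 0.0194 mid 0.0011 z 0.1011
0.005 outer -0.0364 0.0394 inner -0.0152 0.0187 mid 0.0017 z 0.1013
0.009 outer -0.0367 0.0396 inner -0.0132 0.0155 mid 0.0012 z 0.101
0.013 outer -0.0367 0.0395 inner -0.0086 0.0103 mid 0.0009 z 0.101
0.017 outer -0.0364 0.0395 inner 0.0279 0.0291 mid 0.0285 z 0.1007
0.021 outer -0.0369 0.0394 inner 0.0243 0.03 mid 0.0272 z 0.1007
0.025 outer -0.0367 0.0395 inner -0.0267 -0.0174 mid -0.022 z 0.1006
0.029 outer -0.0412 0.0437 inner -0.0381 -0.0373 mid -0.0377 z 0.1036
0.033 outer -0.0409 0.044 inner 0.0031 0.0039 mid 0.0035 z 0.1046
bar slope [0.00671844 0.03903291] [0.0391 0.0386 0.0383 0.0392 0.0382 0.0388 0.0391 0.0387 0.0392 0.0393
 0.0391 0.0392 0.0395 0.0393 0.0397 0.0396 0.0391 0.0389 0.0388 0.0389]
```

>>> step_arm(
  moves=[
    [-1,[0.004,0,0.01],[0,0,0]],
    [-1,[0.004,0,0.03],[0,0,0]],
    [-1,[0.004,0,0.055],[0,0,0]],
    [-1,[0.004,0,0.08],[0,0,0]],
    [-1,[0.004,0,0.1],[0,0,0]],
    [-1,[0.004,0,0.107],[0,0,0]],
    [-1,[0.004,0,0.107],[0,0,0]],
    [-1,[0.004,0,0.107],[0,0,0]],
    [-1,[0.004,0,0.107],[0,0,0]],
    [-1,[0.004,0,0.107],[0,0,0]],
  ],
)

```text
t: 6.03
ee_pos: [0.4824, 0.0992, 0.1346]
eef_rot: [0.773, 0.634, 0.001, 0.002]
ft_force: [0.0, 0.3, -4.8]
gripper_width: 0.0414
grasp_force: 30.0
```

```bash
cat >> h.py <<'E'
SEAT=np.array([.5848,.0774]); EX=np.array([np.cos(-.196),np.sin(-.196)]); EY=np.array([-EX[1],EX[0]])
def st():
    s=bot.sense(); p=s['ee_pos']-[*SEAT,0]; f=s['ft_force']
    print('t',round(s['t'],2),'fork xy',(p[:2]@EX).round(4),(p[:2]@EY).round(4),'z',p[2].round(4),'F xyz',(f[:2]@EX).round(2),(f[:2]@EY).round(2),f[2].round(2),'w',s['gripper_width'].round(4))
    plan([0,0,0],-.196)
E
python3 - <<'E'
from h import *
st()
for n in('side','wrist'):
    d=get(n); np.save(n+'3.npy',d,allow_pickle=True); P=cloud(d).reshape(-1,3)
    I=d['img'].reshape(-1,3)
    F=np.stack([(P[:,:2]-SEAT)@EX,(P[:,:2]-SEAT)@EY,P[:,2]],1)
    g=F[(np.hypot(F[:,0]+.106,F[:,1])<.03)&(F[:,2]>.06)&(F[:,2]<.12)]
    if len(g):
        r=np.hypot(g[:,0]+.106,g[:,1]); 
        for z in np.arange(.064,.12,.002):
            k=(g[:,2]>=z)&(g[:,2]<z+.002)
            if k.sum()>3: print(n,round(z+.001,3),k.sum(),r[k].mean().round(4),'y',g[k,1].min().round(4),g[k,1].max().round(4),'x',g[k,0].min().round(4),g[k,0].max().round(4))
d=np.load('side3.npy',allow_pickle=True).item()
print(proj(d,np.array([[*(SEAT-.106*EX),.098],[*SEAT,.098]])))
u,v=proj(d,np.array([*(SEAT-.06*EX),.098])).astype(int)
save('s3',cv2.resize(d['img'][v-40:v+40,u-50:u+50],(800,640)[:2] if 0 else (750,600),interpolation=cv2.INTER_CUBIC))
E
```

```text
Traceback (most recent call last):
  File "h.py", line 32, in st
    print('t',round(s['t'],2),'fork xy',(p[:2]@EX).round(4),(p[:2]@EY).round(4),'z',p[2].round(4),'F xyz',(f[:2]@EX).round(2),(f[:2]@EY).round(2),f[2].round(2),'w',s['gripper_width'].round(4))
                                                                                                                                                                    ^^^^^^^^^^^^^^^^^^^^^^^^
AttributeError: 'float' object has no attribute 'round'
```

```bash
sed -i "s/s\['gripper_width'\].round(4)/round(s['gripper_width'],4)/" h.py
python3 - <<'E'
from h import *
st()
for n in('side','wrist'):
    d=get(n); np.save(n+'3.npy',d,allow_pickle=True); P=cloud(d).reshape(-1,3)
    F=np.stack([(P[:,:2]-SEAT)@EX,(P[:,:2]-SEAT)@EY,P[:,2]],1)
    g=F[(np.hypot(F[:,0]+.106,F[:,1])<.03)&(F[:,2]>.06)&(F[:,2]<.12)]
    r=np.hypot(g[:,0]+.106,g[:,1])
    for z in np.arange(.064,.12,.002):
        k=(g[:,2]>=z)&(g[:,2]<z+.002)
        if k.sum()>3: print(n,round(z+.001,3),k.sum(),r[k].mean().round(4),'y',g[k,1].min().round(4),g[k,1].max().round(4),'x',g[k,0].min().round(4),g[k,0].max().round(4))
d=np.load('side3.npy',allow_pickle=True).item()
print(proj(d,np.array([[*(SEAT-.106*EX),.098],[*SEAT,.098]])))
u,v=proj(d,np.array([*(SEAT-.06*EX),.098])).astype(int)
save('s3',cv2.resize(d['img'][v-40:v+40,u-50:u+50],(750,600),interpolation=cv2.INTER_CUBIC))
E
```

```text
t 6.03 fork xy -0.1046 0.0014 z 0.1346 F xyz -0.04 0.27 -4.75 w 0.0414
pose [0.4824 0.0992 0.1346] plan [-0.1912 -0.4543  0.1332] [ 0.0034  0.0007 -0.0001]
side 0.065 4 0.013 y -0.0111 -0.0093 x -0.1043 -0.0936
side 0.067 5 0.0112 y -0.0125 -0.0057 x -0.1103 -0.0943
side 0.069 5 0.013 y -0.013 -0.0033 x -0.1134 -0.0919
side 0.071 6 0.0124 y -0.0118 -0.0005 x -0.1047 -0.0924
side 0.073 9 0.0123 y -0.0154 -0.0045 x -0.1139 -0.0939
side 0.075 4 0.0114 y -0.0122 -0.0057 x -0.1076 -0.0944
side 0.077 7 0.0118 y -0.0113 -0.006 x -0.1134 -0.0915
side 0.079 5 0.012 y -0.0092 -0.0052 x -0.1138 -0.0916
side 0.081 4 0.0138 y -0.0123 -0.0017 x -0.1069 -0.0896
side 0.083 5 0.0134 y -0.0148 -0.0069 x -0.1048 -0.0915
side 0.085 4 0.0154 y -0.0148 -0.0131 x -0.1092 -0.0958
side 0.091 7 0.0232 y -0.0212 -0.0025 x -0.1272 -0.0814
side 0.093 11 0.0238 y -0.0243 -0.0004 x -0.1277 -0.079
side 0.095 24 0.0218 y -0.0271 0.0029 x -0.1264 -0.0793
side 0.097 27 0.0214 y -0.0256 0.0099 x -0.127 -0.0796
side 0.099 20 0.0197 y -0.024 0.012 x -0.1279 -0.08
side 0.101 10 0.0169 y -0.0174 -0.0007 x -0.1191 -0.0873
s
[... 476 characters left out ...]
0.0265 x -0.1295 -0.0796
wrist 0.091 78 0.026 y 0.0063 0.0266 x -0.1293 -0.0798
wrist 0.093 308 0.025 y 0.0061 0.0265 x -0.1295 -0.0796
wrist 0.095 211 0.0249 y 0.0058 0.0265 x -0.1271 -0.0797
wrist 0.105 35 0.0258 y 0.0062 0.0263 x -0.1296 -0.0794
wrist 0.107 92 0.0259 y 0.0065 0.0264 x -0.1293 -0.0797
wrist 0.109 125 0.0253 y 0.0046 0.0266 x -0.1298 -0.0806
wrist 0.111 1449 0.0225 y 0.003 0.0267 x -0.1284 -0.0809
wrist 0.113 315 0.0224 y 0.0051 0.0262 x -0.1272 -0.0815
wrist 0.115 4 0.0206 y 0.0096 0.0186 x -0.1306 -0.1009
wrist 0.117 34 0.0252 y 0.0079 0.0104 x -0.1313 -0.078
wrist 0.119 69 0.0252 y 0.0052 0.0104 x -0.1337 -0.0783
[[326.19576321 222.32906115]
 [365.34586435 225.69057248]]
```

View pics/s3.png

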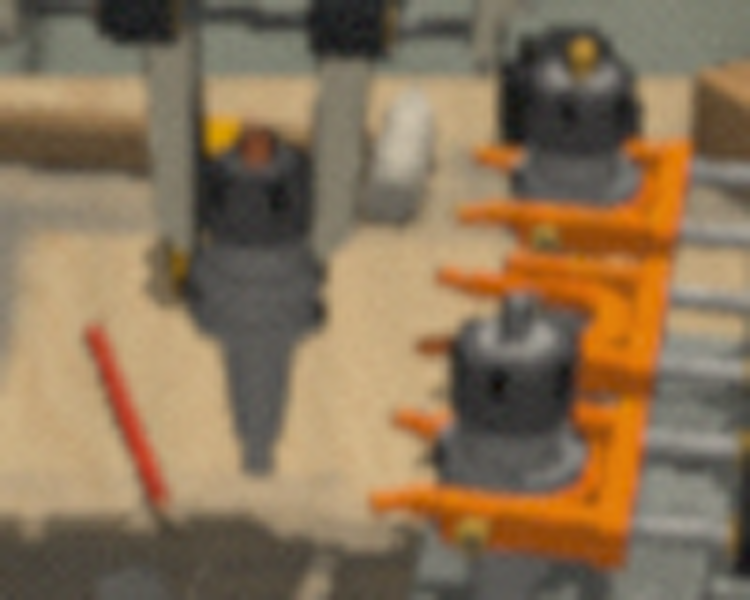

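Run:
```python
from h import *
d=np.load('wrist3.npy',allow_pickle=True).item(); P=cloud(d).reshape(-1,3)
F=np.stack([(P[:,:2]-SEAT)@EX,(P[:,:2]-SEAT)@EY,P[:,2]],1)
r=np.hypot(F[:,0]+.1046,F[:,1]-.0015)
g=F[(r>.019)&(r<.0235)&(F[:,2]>.105)&(F[:,2]<.118)]; print('collar top',len(g),np.percentile(g[:,2],[25,50,75]))
A=np.c_[g[:,:2]+[.1046,-.0015],np.ones(len(g))]; print('plane tilt,z',np.linalg.lstsq(A,g[:,2],rcond=None)[0])
g=F[(r>.021)&(r<.0245)&(F[:,2]>.088)&(F[:,2]<.099)]; print('lower rim top',len(g),np.percentile(g[:,2],[25,50,75,90]))
hsv=cv2.cvtColor(d['img'],cv2.COLOR_RGB2HSV).reshape(-1,3)
o=(hsv[:,0]>8)&(hsv[:,0]<24)&(hsv[:,1]>150)&(hsv[:,2]>110)
for sgn in(1,-1):
    k=o&(F[:,0]>-.028)&(F[:,0]<.012)&(sgn*F[:,1]>.0195)&(sgn*F[:,1]<.027)&(F[:,2]>.097)&(F[:,2]<.106); print('prong',sgn,k.sum(),np.percentile(F[k,2],[25,50,75]) if k.sum() else '', F[o&(F[:,0]>-.05)&(abs(F[:,1])<.04)].min(0))
    k2=o&(F[:,0]>-.028)&(F[:,0]<-.002)&(abs(F[:,1])<.03)&(sgn*F[:,1]>.01)&(F[:,2]>.099)&(F[:,2]<.104)
    if k2.sum(): print('inner edge',np.percentile(F[k2,1],[2,5,95,98]))
```

```text
collar top 1081 [0.11099126 0.11140985 0.11185387]
plane tilt,z [ 0.00505912 -0.01307348  0.11166759]
lower rim top 434 [0.09329241 0.09387023 0.09428449 0.09461298]
prong 1 1143 [0.09998832 0.10037573 0.1007848 ] [-0.04384854 -0.03403434  0.00603628]
inner edge [0.01914039 0.01957796 0.02861025 0.02911584]
prong -1 0  [-0.04384854 -0.03403434  0.00603628]
```

>>> step_arm(
  moves=[
    [-1,[-0.0012,0,0.0023],[-0.0,0,0]],
    [-1,[-0.0012,0.01,0.0023],[0,0,0]],
    [-1,[-0.0012,0.02,0.0023],[0,0,0]],
    [-1,[-0.0012,0.028,0.0023],[0,0,0]],
    [-1,[-0.0012,0.028,0.0023],[0,0,0]],
    [-1,[-0.0012,0.028,0.0023],[0,0,0]],
    [-1,[-0.0012,0.028,0.0023],[0,0,0]],
  ],
)

```text
t: 6.72
ee_pos: [0.5082, 0.0926, 0.1305]
eef_rot: [0.773, 0.634, -0.001, 0.0]
ft_force: [0.2, 0.1, -5.7]
gripper_width: 0.0416
grasp_force: 30.0
```

```bash
python3 -c "from h import *; st()"
```

```text
t 6.72 fork xy -0.0781 -0.0 z 0.1305 F xyz 0.14 0.08 -5.71 w 0.0416
pose [0.5082 0.0926 0.1305] plan [-0.1897 -0.4804  0.1311] [-0.0007  0.0014 -0.0001]
```

>>> step_arm(
  moves=[
    [-1,[0,0,-0.0015],[0,0,0]],
    [-1,[0,0,-0.0015],[0,0,0]],
    [-1,[0,0,-0.0015],[0,0,0]],
    [-1,[0,0,-0.0015],[0,0,0]],
    [-1,[0,0,-0.0015],[0,0,0]],
    [-1,[0,0,-0.0015],[0,0,0]],
    [-1,[0,0,-0.0015],[0,0,0]],
  ],
)

```text
t: 7.3
ee_pos: [0.5084, 0.0926, 0.1324]
eef_rot: [0.773, 0.635, -0.0, 0.001]
ft_force: [0.6, 0.4, -5.5]
gripper_width: 0.0411
grasp_force: 30.0
```

```bash
python3 -c "from h import *; st()"
```

```text
t 7.3 fork xy -0.0779 0.0001 z 0.1324 F xyz 0.48 0.49 -5.46 w 0.0411
pose [0.5084 0.0926 0.1324] plan [-0.1897 -0.4807  0.1324] [0.0005 0.0012 0.    ]
```

Height and line are good, so I'm moving into the mouth, short of the balls.

>>> step_arm(
  moves=[
    [-1,[0,0.007,0],[0,0,0]],
    [-1,[0,0.015,0],[0,0,0]],
    [-1,[0,0.023,0],[0,0,0]],
    [-1,[0,0.031,0],[0,0,0]],
    [-1,[0,0.038,0],[0,0,0]],
    [-1,[0,0.038,0],[0,0,0]],
    [-1,[0,0.038,0],[0,0,0]],
    [-1,[0,0.038,0],[0,0,0]],
  ],
)

```text
t: 7.97
ee_pos: [0.5453, 0.0852, 0.132]
eef_rot: [0.773, 0.635, -0.001, 0.0]
ft_force: [0.1, 0.8, -4.4]
gripper_width: 0.0416
grasp_force: 30.0
```

```bash
python3 -c "
from h import *
st()
d=get('wrist'); save('w4',d['img'][100:400,300-130:600])"
```

```text
t 7.97 fork xy -0.0402 -0.0 z 0.132 F xyz -0.1 0.76 -4.36 w 0.0416
pose [0.5453 0.0852 0.132 ] plan [-0.1896 -0.5182  0.1327] [-0.0007  0.0014 -0.0001]
```

View pics/w4.png

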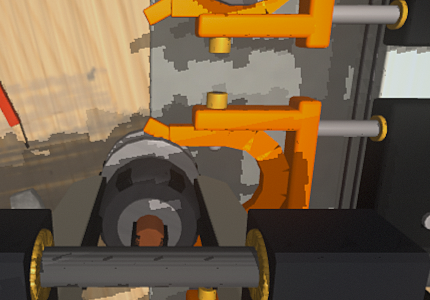

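The crop shows the left prong tip (150,128) entering at collar height, with no side force. Going on to just before the balls.

>>> step_arm(
  moves=[
    [-1,[0,0.005,0],[0,0,0]],
    [-1,[0,0.01,0],[0,0,0]],
    [-1,[0,0.015,0],[0,0,0]],
    [-1,[0,0.018,0],[0,0,0]],
    [-1,[0,0.018,0],[0,0,0]],
    [-1,[0,0.018,0],[0,0,0]],
    [-1,[0,0.018,0],[0,0,0]],
  ],
)

```text
t: 8.6
ee_pos: [0.5632, 0.0817, 0.1322]
eef_rot: [0.773, 0.635, -0.001, 0.0]
ft_force: [-0.1, 0.1, -5.6]
gripper_width: 0.0415
grasp_force: 30.0
```

```bash
python3 -c "
from h import *
st()"
```

```text
t 8.6 fork xy -0.022 -0.0 z 0.1322 F xyz -0.08 0.04 -5.6 w 0.0415
pose [0.5632 0.0817 0.1322] plan [-0.1896 -0.5365  0.1325] [-0.0001  0.0013 -0.    ]
```

>>> step_arm(
  moves=[
    [-1,[0,0.002,0],[0,0,0]],
    [-1,[0,0.004,0],[0,0,0]],
    [-1,[0,0.006,0],[0,0,0]],
    [-1,[0,0.008,0],[0,0,0]],
    [-1,[0,0.01,0],[0,0,0]],
    [-1,[0,0.012,0],[0,0,0]],
    [-1,[0,0.012,0],[0,0,0]],
    [-1,[0,0.012,0],[0,0,0]],
  ],
)

```text
t: 9.27
ee_pos: [0.5743, 0.0794, 0.1319]
eef_rot: [0.773, 0.635, -0.001, -0.0]
ft_force: [-4.9, -1.0, -5.0]
gripper_width: 0.0417
grasp_force: 30.0
```

```bash
python3 -c "
from h import *
st()"
```

```text
t 9.27 fork xy -0.0107 -0.0001 z 0.1319 F xyz -4.58 -1.93 -5.03 w 0.0417
pose [0.5743 0.0794 0.1319] plan [-0.1895 -0.5476  0.1332] [-0.0018  0.0016  0.    ]
```

>>> step_arm(
  moves=[
    [-1,[0,0.002,0],[0,0,0]],
    [-1,[0,0.004,0],[0,0,0]],
    [-1,[0,0.006,0],[0,0,0]],
    [-1,[0,0.008,0],[0,0,0]],
    [-1,[0,0.008,0],[0,0,0]],
  ],
)

```text
t: 9.68
ee_pos: [0.5809, 0.0781, 0.1316]
eef_rot: [0.773, 0.635, -0.002, -0.001]
ft_force: [-9.7, 0.2, -2.7]
gripper_width: 0.0414
grasp_force: 30.0
```

```bash
python3 -c "
from h import *
st()"
```

```text
t 9.68 fork xy -0.004 -0.0001 z 0.1316 F xyz -9.56 -1.69 -2.65 w 0.0414
pose [0.5809 0.0781 0.1316] plan [-0.1894 -0.554   0.1345] [-0.0046  0.0017  0.0001]
```

>>> step_arm(
  moves=[
    [-1,[0,0.001,0],[0,0,0]],
    [-1,[0,0.002,0],[0,0,0]],
    [-1,[0,0.0025,0],[0,0,0]],
    [-1,[0,0.0025,0],[0,0,0]],
  ],
)

```text
t: 10.02
ee_pos: [0.5826, 0.0778, 0.1315]
eef_rot: [0.773, 0.635, -0.003, -0.002]
ft_force: [-10.3, 0.5, -2.8]
gripper_width: 0.0414
grasp_force: 30.0
```

>>> step_arm(
  moves=[
    [-1,[0,0.001,0],[0,0,0]],
    [-1,[0,0.0015,0],[0,0,0]],
    [-1,[0,0.0015,0],[0,0,0]],
  ],
)

```text
t: 10.27
ee_pos: [0.5838, 0.0776, 0.1313]
eef_rot: [0.773, 0.635, -0.003, -0.002]
ft_force: [-10.5, 1.0, -2.7]
gripper_width: 0.0415
grasp_force: 30.0
```

>>> step_arm(
  moves=[
    [-1,[0,0.001,0],[0,0,0]],
    [-1,[0,0.0015,0],[0,0,0]],
    [-1,[0,0.0015,0],[0,0,0]],
  ],
)

```text
t: 10.52
ee_pos: [0.5849, 0.0774, 0.1312]
eef_rot: [0.773, 0.635, -0.003, -0.002]
ft_force: [-11.2, 1.5, -3.2]
gripper_width: 0.0416
grasp_force: 30.0
```

>>> step_arm(
  moves=[
    [-1,[0,0.001,0],[0,0,0]],
    [-1,[0,0.0015,0],[0,0,0]],
    [-1,[0,0.0015,0],[0,0,0]],
  ],
)

```text
t: 10.77
ee_pos: [0.5861, 0.0771, 0.1309]
eef_rot: [0.773, 0.635, -0.003, -0.003]
ft_force: [-12.0, 0.7, -3.7]
gripper_width: 0.0419
grasp_force: 30.0
```

>>> step_arm(
  moves=[
    [-1,[0,0.001,-0.0004],[0,0,0]],
    [-1,[0,0.0015,-0.0004],[0,0,0]],
    [-1,[0,0.0015,-0.0004],[0,0,0]],
  ],
)

```text
t: 11.02
ee_pos: [0.5873, 0.0769, 0.131]
eef_rot: [0.773, 0.635, -0.004, -0.003]
ft_force: [-11.4, 0.7, -4.2]
gripper_width: 0.0416
grasp_force: 30.0
```

>>> step_arm(
  moves=[
    [-1,[0,0.001,0],[0,0,0]],
    [-1,[0,0.0015,0],[0,0,0]],
    [-1,[0,0.0015,0],[0,0,0]],
  ],
)

```text
t: 11.27
ee_pos: [0.5886, 0.0766, 0.131]
eef_rot: [0.773, 0.635, -0.004, -0.003]
ft_force: [-11.8, 1.5, -4.7]
gripper_width: 0.0417
grasp_force: 30.0
```

```bash
python3 -c "
from h import *
st()"
```

```text
t 11.27 fork xy 0.0039 -0.0 z 0.131 F xyz -11.86 -0.78 -4.69 w 0.0417
pose [0.5886 0.0766 0.131 ] plan [-0.1893 -0.5612  0.1366] [-0.0093  0.0021  0.0004]
```

>>> step_arm(
  moves=[
    [-1,[0,0.001,0],[0,0,0]],
    [-1,[0,0.0015,0],[0,0,0]],
    [-1,[0,0.0015,0],[0,0,0]],
  ],
)

```text
t: 11.52
ee_pos: [0.5922, 0.0759, 0.1314]
eef_rot: [0.773, 0.635, -0.002, -0.001]
ft_force: [-5.7, 0.0, -7.8]
gripper_width: 0.0414
grasp_force: 30.0
```

>>> step_arm(
  moves=[
    [-1,[0,0.001,0],[0.003,0,0]],
    [-1,[0,0.0015,0],[0.003,0,0]],
    [-1,[0,0.0015,0],[0.003,0,0]],
  ],
)

```text
t: 11.77
ee_pos: [0.5937, 0.0756, 0.1315]
eef_rot: [0.773, 0.635, -0.003, -0.002]
ft_force: [-7.3, 0.0, -5.4]
gripper_width: 0.0414
grasp_force: 30.0
```

The push dropped from 12 N to about 6 N, so the balls have clicked. I'm easing back with the fork to its rest position before letting go.

>>> step_arm(
  moves=[
    [-1,[0,-0.0015,0],[0,0,0]],
    [-1,[0,-0.003,0],[0,0,0]],
    [-1,[0,-0.0045,0],[0,0,0]],
    [-1,[0,-0.006,0],[0,0,0]],
    [-1,[0,-0.007,0],[0,0,0]],
    [-1,[0,-0.007,0],[0,0,0]],
    [-1,[0,-0.007,0],[0,0,0]],
  ],
)

```text
t: 12.35
ee_pos: [0.5885, 0.0766, 0.1322]
eef_rot: [0.773, 0.635, -0.002, -0.001]
ft_force: [-4.0, -0.5, -11.5]
gripper_width: 0.0414
grasp_force: 30.0
```

```bash
python3 -c "
from h import *
st()"
```

```text
t 12.35 fork xy 0.0038 -0.0001 z 0.1322 F xyz -3.87 -1.31 -11.55 w 0.0414
pose [0.5885 0.0766 0.1322] plan [-0.1895 -0.5619  0.1345] [-0.0036  0.0015  0.0001]
```

>>> step_arm(
  moves=[
    [-1,[0,-0.001,0.0008],[0,0,0]],
    [-1,[0,-0.002,0.0015],[0,0,0]],
    [-1,[0,-0.003,0.002],[0,0,0]],
    [-1,[0,-0.003,0.002],[0,0,0]],
    [-1,[0,-0.003,0.002],[0,0,0]],
  ],
)

```text
t: 12.77
ee_pos: [0.587, 0.077, 0.132]
eef_rot: [0.773, 0.635, -0.0, 0.0]
ft_force: [-2.6, -0.7, -1.2]
gripper_width: 0.0415
grasp_force: 30.0
```

```bash
python3 -c "
from h import *
st()
d=get('wrist'); np.save('w5.npy',d,allow_pickle=True); save('w5',d['img'][60:400,170:600])
P=cloud(d).reshape(-1,3)
F=np.stack([(P[:,:2]-SEAT)@EX,(P[:,:2]-SEAT)@EY,P[:,2]],1)
g=F[(F[:,1]>.025)&(F[:,1]<.04)&(F[:,2]>.098)&(F[:,2]<.109)&(F[:,0]>-.06)&(F[:,0]<.07)]; print(np.percentile(g[:,0],[0,1,99,100]))
"
```

```text
t 12.77 fork xy 0.0022 0.0 z 0.132 F xyz -2.45 -1.22 -1.18 w 0.0415
pose [0.587 0.077 0.132] plan [-0.1897 -0.5608  0.132 ] [ 0.0004  0.0011 -0.    ]
[-0.04078068 -0.03824623  0.06843638  0.06997859]
```

View pics/w5.png

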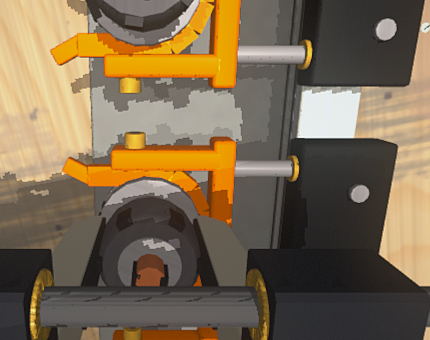

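The holder sits home, collar against the prongs' rounded back at (180,190). The fork is about 2 mm from rest, so I take up the last 2 mm and open.

>>> step_arm(
  moves=[
    [-1,[0,-0.001,0],[0,0,0]],
    [-1,[0,-0.002,0],[0,0,0]],
    [-1,[0,-0.002,0],[0,0,0]],
    [-1,[0,-0.002,0],[0,0,0]],
    [-1,[0,-0.002,0],[0,0,0]],
  ],
)

```text
t: 13.23
ee_pos: [0.5848, 0.0775, 0.1313]
eef_rot: [0.773, 0.635, -0.001, 0.0]
ft_force: [-0.2, -1.0, 1.0]
gripper_width: 0.0413
grasp_force: 30.0
```

```bash
python3 -c "
from h import *
st()"
```

```text
t 13.23 fork xy -0.0 0.0001 z 0.1313 F xyz -0.01 -1.02 0.95 w 0.0413
pose [0.5848 0.0775 0.1313] plan [-0.1898 -0.5584  0.1318] [-0.0006  0.0011 -0.0001]
```

Zero push force at seat x = 0. Opening.

>>> step_arm(
  moves=[
    [-0.08,[0,0,0],[0,0,0]],
    [0.1,[0,0,0],[0,0,0]],
    [0.4,[0,0,0],[0,0,0]],
    [0.7,[0,0,0],[0,0,0]],
    [1,[0,0,0],[0,0,0]],
    [1,[0,0,0],[0,0,0]],
    [1,[0,0,0],[0,0,0]],
    [1,[0,0,0],[0,0,0]],
  ],
)

```text
t: 13.9
ee_pos: [0.584, 0.0776, 0.1308]
eef_rot: [0.773, 0.635, -0.001, -0.001]
ft_force: [0.5, 0.6, 0.3]
gripper_width: 0.0849
grasp_force: 0.0
```

```bash
python3 -c "
from h import *
st()"
```

```text
t 13.9 fork xy -0.0008 0.0 z 0.1308 F xyz 0.34 0.65 0.28 w 0.0849
pose [0.584  0.0776 0.1308] plan [-0.1897 -0.5573  0.1325] [-0.0026  0.0013  0.    ]
```

>>> step_arm(
  moves=[
    [1,[0,0,-0.01],[0,0,0]],
    [1,[0,0,-0.03],[0,0,0]],
    [1,[0,0,-0.06],[0,0,0]],
    [1,[0,0,-0.09],[0,0,0]],
    [1,[0,0,-0.12],[0,0,0]],
    [1,[0,-0.03,-0.13],[0,0,0]],
    [1,[0,-0.06,-0.13],[0,0,0]],
    [1,[0,-0.08,-0.13],[0,0,0]],
    [1,[0,-0.08,-0.13],[0,0,0]],
    [1,[0,-0.08,-0.13],[0,0,0]],
  ],
)

```text
t: 14.73
ee_pos: [0.5056, 0.0935, 0.2624]
eef_rot: [0.773, 0.635, -0.0, 0.0]
ft_force: [0.2, 1.1, -0.8]
gripper_width: 0.0932
grasp_force: 0.0
```

Run:
```python
from h import *
st()
d=get('wrist'); save('w6',d['img'])
P=cloud(d).reshape(-1,3)
F=np.stack([(P[:,:2]-SEAT)@EX,(P[:,:2]-SEAT)@EY,P[:,2]],1)
for y0 in(0,.11):
    r=np.hypot(F[:,0],F[:,1]-y0)
    g=F[(r<.035)&(F[:,2]>.118)&(F[:,2]<.15)]
    if len(g): print(y0,g.min(0),g.max(0),(g.min(0)+g.max(0))/2)
    g=F[(r<.035)&(F[:,2]>.15)&(F[:,2]<.17)]
    if len(g): print('cutter',y0,np.median(g,0))
```

```text
t 14.73 fork xy -0.0808 0.0004 z 0.2624 F xyz 0.02 1.09 -0.78 w 0.0932
pose [0.5056 0.0935 0.2624] plan [-0.1897 -0.4777  0.2627] [-0.0004  0.0009  0.0006]
0 [-0.02228895 -0.02028602  0.12080942] [0.02122921 0.02097454 0.1498911 ] [-0.00052987  0.00034426  0.13535026]
cutter 0 [-0.0013193   0.00114003  0.15751667]
0.11 [-0.02183579  0.08788411  0.12013269] [0.02049606 0.1313243  0.14986818] [-0.00066987  0.10960421  0.13500043]
cutter 0.11 [-0.00162864  0.10917237  0.15733803]
```

View pics/w6.png

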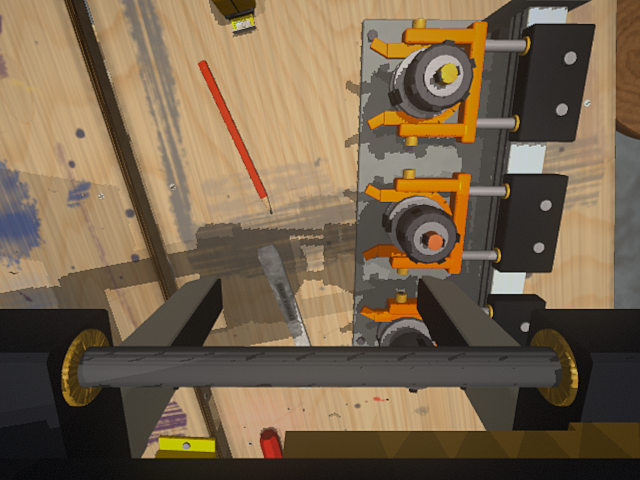

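The holder is upright and home at (425,230), in line with its neighbour at (440,78) to within 0.2 mm in depth. The gripper is clear of everything, so I'm handing in.

```bash
python3 -c "
from h import *
print(bot.job_done())"
```

```text
the job is handed in; nothing more can be done
None
```

The holder is put away in the free orange fork: it clicked at about 12 N, I pushed about 1.5 mm (7 N) past the click before stopping, let go with it home and the fork at rest, and handed the job in at about 15 s.

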